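# Gauge the last open dowel hole

## Robot

A 6-joint arm with a two-finger parallel gripper is mounted at the origin on the work surface. World frame = base frame: x ahead of the robot, y to its left, z up, the work surface at z = 0. Lengths are in m, angles in rad, forces in N, time in s.
With the tool pointing down it reaches from about 0.4 to 0.825 m from the base axis. Payload 7 kg.
Tool frame: the origin (TCP) lies at the very end of the fingers, on their centre line; the grasp point (between the pads) lies 19 mm behind it; z points along the fingers, y is the line along which they close (so a half turn about z gives the same grasp; the last joint's range is limited). The gripper opens to 88 mm and grips with 3 to 60 N. Pads are 19 mm wide; open, the fingers measure 130 mm over their backs; the gripper's body (78 mm by 193 mm) begins 47 mm behind the grasp point.
Start: joints at [1.424, 0.359, 0.012, 0, -1.224, -0.288], TCP at [0.284, 0.612, 0.227] pointing down, gripper open.
Joint ranges: [-3.07, 3.07], [-1.43, 2.12], [-1.02, 1.25], [-3.03, 1.67], [-3.05, -0], [-3.03, 3.03]. Speed limits (rad/s): [2.39, 2.39, 3.01, 3.14, 3.14, 3.14].

## Interface

Orientations are given as [roll, pitch, yaw] about the fixed x, y, z axes, in that order (R = Rz(yaw) Ry(pitch) Rx(roll)).
In Python, from station import * gives the robot as it stands.
- The arm moves only by the tool servo_tool, never from a script. Its argument "moves" is a list of rows, each an object of numbers: "jaw": the opening, from 0 (shut) to 1 (fully open); "dx", "dy", "dz": the shift along the world's x, y, z in m; "roll": the turn about the world's z in degrees. A call has exactly 10 rows; each row shifts and turns the commanded pose from where the row before left it; what a row does not reach is not made up. A row lasts 1/8 s, in which the tool goes at most 62.5 mm and 10.7 degrees, less where a joint would pass 70% of its speed; a pose out of reach is approached as far as the arm can. A call with a gripper value outside its range is refused whole. The fingers move at their own pace and stop on an object; "newtons" is the grip in N (left out, the last holds). Time passes only in rows, so rows that do not move let the fingers close, or fill a call up. It gives the time, the measured TCP pose, the force, the opening and the grip force at its end, in the units of the state.
- get_state(): the state, without advancing time (a new reading comes with each control period).
- grab_frame(name): name is "scene" or "top"; returns (picture, depth): 384x512x3 uint8, red, green, blue; 384x512 float32, m along the optical axis (not along the pixel's ray), 0 where there is no reading.
- calibration(name): a dict with "intrinsics" (3x3 intrinsics, pixels), "k1" (the pictures are not rectified: a ray, as slopes to the right and down, at radius r is drawn at 1 + k1 r^2 times it, then the intrinsics apply), "R" (3x3) and "t" (3): a world point X has camera coordinates R X + t. Camera axes: x right, y down, z forward; pixel columns grow to the right and rows downward; lengths in m; the calibration is good to about 2 mm. A picture is of the moment at which its call begins. calibration takes no time and is no camera call.
- job_done(): hands the job in; it is judged then, once.
The state is a dict: "t": time; "q": joint angles; "qd": joint speeds; "joint_efforts": joint torques, N m; "eef_pos": TCP position; "ee_rot": TCP orientation; "force": force on the tool from outside, world axes, zero at the start; "moment": the same for the moment, N m; "width": finger opening in m; "gripper_force": force on a finger pad.
Only numpy, scipy, OpenCV 4.12 (cv2) and the standard library are available. Lean on these libraries where they do the work, as an engineer would, in place of code of your own. Each camera call takes 0.05 s, during which the arm holds its last target. There are 200 camera calls.

## Task

The plug gauge (steel probe on a square wooden handle) lies on the bench. Pick it up, lay it probe-down in the slanted V-rest and let go of it there; then take it again by the end of its handle and push it, upright and without forcing it, fully home into the one dowel hole of the wooden rail that has no dowel in it yet, so that the handle's shoulder sits flush on the rail, and let go. Do not knock over the glue bottle.

Things in the scene. Friction and masses are not known exactly. Their poses are not given: they have to be found in the camera images.
- gauge: Plug gauge, 115 mm, 55 g: round steel probe, diameter 10, length 65 mm, 1.5 mm tip chamfer, on a square wooden handle 20 x 20 x 50 mm. Origin: centre of the tip; z: along it, tip to handle; x, y: square to the handle's flats. Centre of mass 47 mm from the tip. At the start it lies on the bench, y about up, tip touching, sloping 4.5 degrees, handle's middle 12 mm high.
- gauge_shoulder (a point): Point on the gauge's axis, 65 mm from the tip, at the flat lower face of the handle (the shoulder).
- gauge_grip (a point): Middle of the gauge's handle, on its axis, 90 mm from the tip.
- groove: Open 90-degree V-groove of the wooden rest: 60 mm long, climbs at 45 degrees, stop at the low end, lips 28 mm apart, 7 mm above the axis. Origin: where the tip is when the probe lies in the V on the stop, 28 mm above the bench. z: uphill along the groove (as the gauge's z there); y: up out of the V at 45 degrees. The handle sticks out past the upper end.
- rail: Wooden rail blank fixed on the bench, 240 mm (x) x 60 mm (y) x 72 mm high, with three upright round holes in a row along its x. Origin: centre of its underside.
- rail_hole0 (a point): Centre of the mouth of the hole at x = -70 mm of the rail, in its top face. The holes are 11.5 mm wide with a 1 mm chamfer, and deeper than the probe is long.
- rail_hole1 (a point): Centre of the mouth of the middle hole; same size.
- rail_hole2 (a point): Centre of the mouth of the hole at x = +70 mm; same size.
- dowel_a: A wooden dowel, diameter 11 mm, glued upright in one of the three holes and standing 22 mm above the rail. Origin: on its axis, level with the rail's top. Which hole it fills differs each time.
- dowel_b: The other glued dowel, alike, in another of the holes. The third hole is open.
- glue: Glue bottle standing on the bench beyond the rest, 60 mm in diameter, 170 mm high. Origin: centre of its underside.
Not all that is in view belongs to the job. What is shaped like the part that bears groove but purple or yellow is not meant.

How it is judged:
On the way:
1. the gauge lies in the V-rest, tip at its lower end, let go and at rest (distance between gauge and groove below 0.03 m and angle between the z axis of gauge and the z axis of groove, either way round below 0.17 rad and contact force between the fingers and gauge below 0.05 N and contact force between gauge and groove above 0.1 N and linear speed of gauge below 0.02 m/s), for 0.2 s.
At the end, for the whole second after the job is handed in: The gauge stands in the open hole of the rail with the centre of its shoulder within 4 mm of the centre of the hole's mouth, upright within 4.5 degrees, let go and at rest; the glue bottle stands ((distance between gauge_shoulder and rail_hole0 below 0.004 m or distance between gauge_shoulder and rail_hole1 below 0.004 m or distance between gauge_shoulder and rail_hole2 below 0.004 m) and angle between gauge's own z axis and vertical below 0.08 rad and contact force between the fingers and gauge below 0.05 N and linear speed of gauge below 0.02 m/s and angle between glue's own z axis and vertical below 0.3 rad); the robot touches nothing.
It fails at once if the gauge is forced against the rail with more than 60 N (contact force between gauge and rail above 60 N).
It fails at once if the glue bottle is knocked over (angle between glue's own z axis and vertical above 0.5 rad).
It also fails if it takes over 64 s, if anything falls off the work surface, if the arm or the gripper's body presses on something with over 40 N, if the wrist force passes 120 N, or if a joint passes its speed limit or range.

## Working session

There is one attempt and no reset: what is moved stays moved. The work goes in short steps, Python scripts to look and compute and a tool call to move; the robot and the scene stay as the last step left them, time stands still between calls to the robot, and variables do not carry over. Pictures are saved under pics/ and viewed, at most 10 in all, crops included, and the job is handed in when it is done.

Besides the shell and the picture viewer there is one more tool, called in YAML: its name, and indented under it one key for each argument. servo_tool: Moves the arm, as the interface text tells. Its arguments: {"type":"object","properties":{"moves":{"type":"array","items":{"type":"object","properties":{"jaw":{"type":"number"},"dx":{"type":"number"},"dy":{"type":"number"},"dz":{"type":"number"},"roll":{"type":"number"}}}},"newtons":{"type":"number"}},"required":["moves"]}

```bash
ls; mkdir -p pics; python3 - <<'E'
from station import *
import cv2,numpy as np
s=get_state();print({k:np.round(v,3) for k,v in s.items()})
ims=[]
for n in("scene","top"):
    p,d=grab_frame(n);c=calibration(n);print(n,{k:np.round(v,4).tolist() for k,v in c.items()})
    np.savez(f"{n}0.npz",p=p,d=d)
    cv2.imwrite(f"pics/{n}0.png",cv2.resize(p[:,:,::-1],(800,600)))
E
```

```text
pics
{'t': np.float64(0.0), 'q': array([ 1.424,  0.359,  0.011, -0.   , -1.224, -0.288]), 'qd': array([ 0.003, -0.001,  0.002,  0.001, -0.002,  0.   ]), 'joint_efforts': array([ 2.0000e-03, -5.8272e+01,  2.9305e+01,  6.9970e+00,  7.0000e-03,
       -0.0000e+00]), 'eef_pos': array([0.284, 0.612, 0.226]), 'ee_rot': array([ 3.14 , -0.   , -0.435]), 'force': array([ 0.186,  0.097, -0.483]), 'moment': array([ 0.017, -0.017, -0.005]), 'gripper_force': np.float64(0.0), 'width': np.float64(0.087)}
scene {'intrinsics': [[399.4065, 0.0, 259.1571], [0.0, 399.4065, 186.8185], [0.0, 0.0, 1.0]], 'k1': -0.1117, 'R': [[0.1272, 0.9917, 0.0169], [0.5763, -0.0601, -0.815], [-0.8073, 0.1134, -0.5792]], 't': [-0.1047, -0.2124, 1.4544]}
top {'intrinsics': [[366.3255, 0.0, 259.4228], [0.0, 366.3255, 196.4575], [0.0, 0.0, 1.0]], 'k1': -0.0419, 'R': [[-0.0239, -0.9997, -0.0021], [-0.9938, 0.024, -0.1089], [0.1089, -0.0006, -0.9941]], 't': [0.045, 0.4575, 1.191]}
```

View pics/scene0.png

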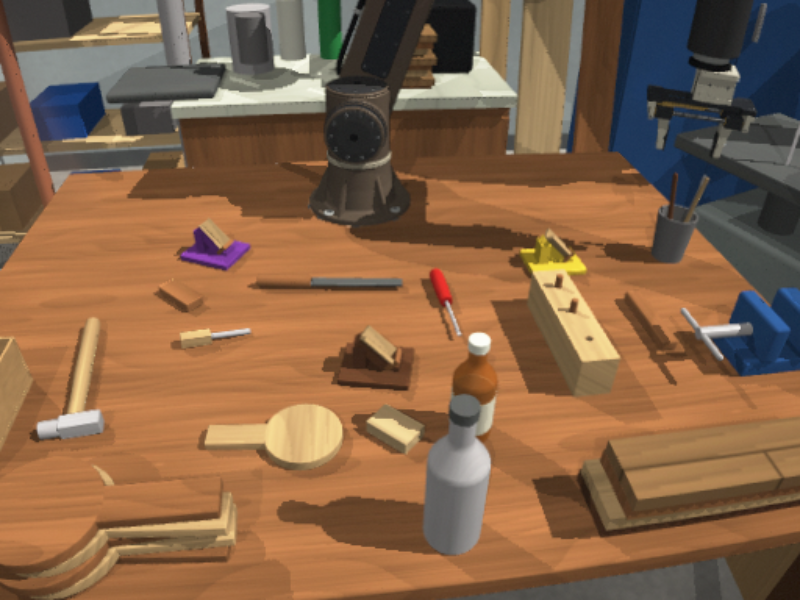

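View pics/top0.png

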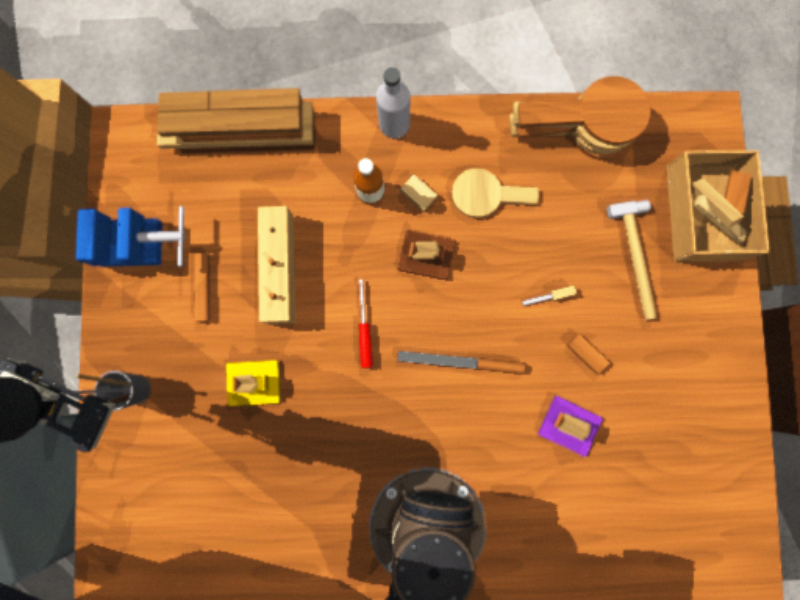

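The top view (800x600) shows the gauge with its handle at about (566,293) and its tip at (524,302). The brown rest is at (427,253). The rail is at (275,265) with its open hole at (272,230), the end furthest from the robot, and the bottles are at (368,180) and (393,105).

```bash
cat > h.py <<'E'
from station import *
import cv2,numpy as np
def ray(n,uv):
    c=calibration(n);K=np.array(c["intrinsics"]);D=np.array([c["k1"],0,0,0.])
    x=cv2.undistortPoints(np.float64(uv).reshape(-1,1,2),K,D).reshape(-1,2)
    return np.c_[x,np.ones(len(x))],np.array(c["R"]),np.array(c["t"])
def atz(n,uv,z):
    r,R,t=ray(n,uv);o=-R.T@t;w=r@R
    return o+w*((np.asarray(z)-o[2])/w[:,2])[:,None]
def proj(n,X):
    c=calibration(n);R=np.array(c["R"])
    return cv2.projectPoints(np.float64(X).reshape(-1,1,3),cv2.Rodrigues(R)[0],np.float64(c["t"]),np.array(c["intrinsics"]),np.array([c["k1"],0,0,0.]))[0].reshape(-1,2)
def cloud(n,d):
    v,u=np.mgrid[:384,:512];r,R,t=ray(n,np.c_[u.ravel(),v.ravel()])
    return ((r*d.reshape(-1,1)-t)@R).reshape(384,512,3)
def crop(n,p,X,h=30,s=12):
    u,v=np.int32(proj(n,X)[0]);print(n,"crop origin",u-h,v-h,"scale",s)
    return cv2.resize(p[v-h:v+h,u-h:u+h,::-1],None,fx=s,fy=s,interpolation=cv2.INTER_CUBIC)
E
python3 - <<'E'
from h import *
f={n:np.load(n+"0.npz") for n in("scene","top")}
k=.64
for nm,uv in dict(handle=(566,293),tip=(524,302),rest=(427,253),hole=(272,230),d1=(270,260),bot=(370,192)).items():
    print(nm,np.round(atz("top",np.array(uv)*k,.072 if nm in("hole","d1") else .015),3))
for n in f:
    C=cloud(n,f[n]["d"])
    for nm,x0,y0,hw in(("gauge",*atz("top",np.array([[550,296]])*k,.01)[0,:2],.08),("rest",*atz("top",np.array([[427,253]])*k,.04)[0,:2],.08),("rail",*atz("top",np.array([[275,265]])*k,.07)[0,:2],.15),("bot",*atz("top",np.array([[368,190]])*k,.07)[0,:2],.08)):
        m=(abs(C[...,0]-x0)<hw)&(abs(C[...,1]-y0)<hw)&(f[n]["d"]>0)
        P=C[m];
        bench=np.median(P[:,2][P[:,2]<.01]) if nm!="x" else 0
        if nm=="rail": Q=P[(P[:,2]>.062)&(P[:,2]<.08)]
        elif nm=="gauge": Q=P[P[:,2]>bench+.012]
        else: Q=P[P[:,2]>bench+(.03 if nm=="rest" else .1)]
        r=cv2.minAreaRect(np.float32(Q[:,:2]*1000))
        print(n,nm,"bench",round(float(bench),4),len(Q),"mean",Q.mean(0).round(4),"zmax",Q[:,2].max().round(3),np.round(r[0],1),np.round(r[1],1),round(r[2],1))
X=np.array([atz("top",np.array([[550,296]])*k,.01)[0],atz("top",np.array([[427,253]])*k,.03)[0],atz("top",np.array([[272,235]])*k,.072)[0]])
rows=[np.hstack([crop(n,f[n]["p"],x,21,6) for x in X]) for n in f]
cv2.imwrite("pics/c1.png",np.vstack(rows))
E
```

```text
handle [[ 0.481 -0.313  0.015]]
tip [[ 0.464 -0.221  0.015]]
rest [[ 0.576 -0.016  0.015]]
hole [[0.621 0.307 0.072]]
d1 [[0.558 0.311 0.072]]
bot [[0.715 0.105 0.015]]
scene gauge bench 0.0002 175 mean [ 0.4876 -0.3014  0.0191] zmax 0.025 [ 466.2 -308.6] [125.6  78. ] 51.5
scene rest bench 0.0008 464 mean [ 0.58   -0.018   0.0493] zmax 0.076 [578.3 -13.7] [71.1 37.7] 75.8
scene rail bench 0.0005 1531 mean [0.5722 0.3024 0.0719] zmax 0.08 [553.7 305.5] [246.6  63.8] 1.2
scene bot bench 0.0004 720 mean [0.7333 0.1009 0.1313] zmax 0.173 [730.5 101.8] [56.1 42.8] 76.9
top gauge bench -0.0003 112 mean [ 0.481  -0.2995  0.0201] zmax 0.028 [ 478.4 -287.1] [20.1 89.8] 13.3
top rest bench 0.0001 213 mean [ 0.5739 -0.0158  0.0511] zmax 0.076 [573.8 -12.7] [71.9 33.8] 76.3
top rail bench -0.0001 1374 mean [0.5517 0.306  0.0716] zmax 0.079 [553.3 306.6] [242.4  62. ] 1.3
top bot bench -0.0005 289 mean [0.7121 0.1037 0.1308] zmax 0.174 [715.6 104.8] [52.9 58.1] 7.4
scene crop origin 115 192 scale 6
scene crop origin 219 204 scale 6
scene crop origin 353 191 scale 6
top crop origin 330 168 scale 6
top crop origin 252 140 scale 6
top crop origin 153 129 scale 6
```

View pics/c1.png

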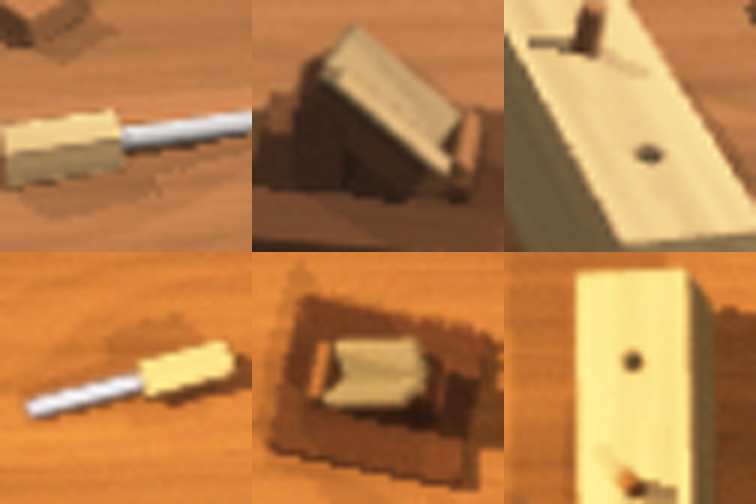

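The crops show that the open hole is a clean dark spot, in the top view at native (174.3,147.0) and in the scene view at (377.2,216.5). The rest's stop is on its left, the +y side, and the groove climbs to the right, toward -y. The gauge's tip also points toward +y.

```bash
python3 - <<'E'
from h import *
from scipy.optimize import least_squares
f={n:np.load(n+"0.npz") for n in("scene","top")}
print("hole",atz("top",[[174.3-.4,147-.4]],.072).round(4),atz("scene",[[377.2-.4,216.5-.4]],.072).round(4))
allc=[]
for n in f:
    p=f[n]["p"].astype(int);C=cloud(n,f[n]["d"])
    near=lambda x,y,h:(abs(C[...,0]-x)<h)&(abs(C[...,1]-y)<h)&(f[n]["d"]>0)
    hsv=cv2.cvtColor(f[n]["p"],cv2.COLOR_RGB2HSV).astype(int)
    m=near(.475,-.27,.08)&(hsv[...,1]<75); 
    print(n,"steel",m.sum(),"mean",C[m].mean(0).round(4))
    l=cv2.fitLine(np.float32(C[m][:,:2]),cv2.DIST_HUBER,0,.01,.01).ravel();print("  dir",np.degrees(np.arctan2(l[1],l[0])),l[2:].round(4))
    s=(C[m][:,:2]-l[2:])@l[:2];print("  ends",(l[2:]+s.min()*l[:2]).round(4),(l[2:]+s.max()*l[:2]).round(4))
    m2=near(.485,-.3,.06)&(C[...,2]>.0165)&(hsv[...,1]>=75);P=C[m2];print("  handle top",len(P),P.mean(0).round(4),cv2.minAreaRect(np.float32(P[:,:2]*1000)))
    m3=near(.576,-.016,.06)&(C[...,2]>.03)&(hsv[...,2]>125)&(hsv[...,1]<150)
    print("  cream",m3.sum(),hsv[m3].mean(0));allc.append(C[m3])
def frame(x,y,a):
    z=np.array([np.cos(a),np.sin(a),1])/2**.5; yy=np.array([-np.cos(a),-np.sin(a),1])/2**.5
    return np.array([x,y,.028]),np.cross(yy,z),yy,z
def res(q,P):
    o,x,y,z=frame(*q);d=P-o
    return (d@y-(abs(d@x)-.00707))/2**.5*1000
for P in allc+[np.vstack(allc)]:
    s=least_squares(res,[.58,.02,np.radians(-104)],args=(P,),loss="soft_l1")
    o,x,y,z=frame(*s.x);zz=(P-o)@z;xx=(P-o)@x
    print("groove",s.x[:2].round(4),np.degrees(s.x[2]).round(1),"res",np.median(abs(res(s.x,P))).round(2),"z",np.percentile(zz,[1,99]).round(4),"x",np.percentile(xx,[1,99]).round(4))
E
```

```text
hole [[0.623 0.308 0.072]] [[0.6237 0.3077 0.072 ]]
scene steel 94 mean [ 0.4753 -0.2512  0.0098]
  dir -77.311966 [ 0.4762 -0.2541]
  ends [ 0.4686 -0.2204] [ 0.4826 -0.2824]
  handle top 125 [ 0.4887 -0.3076  0.0211] ((487.0381164550781, -306.90435791015625), (24.082693099975586, 50.3175048828125), 15.861300468444824)
  cream 246 [ 17.20731707 116.12601626 196.64634146]
top steel 55 mean [ 0.4702 -0.2506  0.0105]
  dir -78.45282 [ 0.4702 -0.2506]
  ends [ 0.464  -0.2202] [ 0.4766 -0.2818]
  handle top 88 [ 0.4829 -0.3071  0.0218] ((483.0395812988281, -306.64971923828125), (19.992053985595703, 49.65049362182617), 13.441649436950684)
  cream 134 [ 17.81343284 141.8358209  198.82835821]
groove [0.5842 0.0069] -104.1 res 1.34 z [-0.0002  0.0595] x [-0.0182  0.0165]
groove [0.5797 0.009 ] -102.5 res 0.93 z [0.0011 0.0595] x [-0.0155  0.0157]
groove [0.5831 0.0085] -105.5 res 1.51 z [0.001  0.0605] x [-0.0181  0.0182]
```

servo_tool:
  moves:
    - {"jaw": 1,"dx": 0.013,"dy": -0.06,"dz": 0,"roll": -5.3}
    - {"jaw": 1,"dx": 0.013,"dy": -0.06,"dz": 0,"roll": -5.3}
    - {"jaw": 1,"dx": 0.013,"dy": -0.06,"dz": 0,"roll": -5.3}
    - {"jaw": 1,"dx": 0.013,"dy": -0.06,"dz": 0,"roll": -5.3}
    - {"jaw": 1,"dx": 0.013,"dy": -0.06,"dz": 0,"roll": -5.3}
    - {"jaw": 1,"dx": 0.013,"dy": -0.06,"dz": 0,"roll": -5.3}
    - {"jaw": 1,"dx": 0.013,"dy": -0.06,"dz": 0,"roll": -5.3}
    - {"jaw": 1,"dx": 0.013,"dy": -0.06,"dz": 0,"roll": -5.3}
    - {"jaw": 1,"dx": 0.013,"dy": -0.06,"dz": 0,"roll": -5.3}
    - {"jaw": 1,"dx": 0.013,"dy": -0.06,"dz": 0,"roll": -5.3}
  newtons: 3

```text
t: 1.35
eef_pos: [0.4142, 0.0103, 0.2268]
ee_rot: [-3.141, 0.0, -1.362]
force: [1.1, 0.5, -0.2]
width: 0.0879
gripper_force: 0.0
```

servo_tool:
  moves:
    - {"dx": 0.0123,"dy": -0.0553}
    - {"dx": 0.0123,"dy": -0.0553}
    - {"dx": 0.0123,"dy": -0.0553}
    - {"dx": 0.0123,"dy": -0.0553}
    - {"dx": 0.0123,"dy": -0.0553}
    - {"dx": 0.0123,"dy": -0.0553}
    - {"dz": -0.05}
    - {"dz": -0.05}
    - {"dz": -0.05}
    - {"dz": 0}

```text
$.moves[0]: bad value
```

servo_tool:
  moves:
    - {"jaw": 1,"dx": 0.0123,"dy": -0.0553,"dz": 0,"roll": 0}
    - {"jaw": 1,"dx": 0.0123,"dy": -0.0553,"dz": 0,"roll": 0}
    - {"jaw": 1,"dx": 0.0123,"dy": -0.0553,"dz": 0,"roll": 0}
    - {"jaw": 1,"dx": 0.0123,"dy": -0.0553,"dz": 0,"roll": 0}
    - {"jaw": 1,"dx": 0.0123,"dy": -0.0553,"dz": 0,"roll": 0}
    - {"jaw": 1,"dx": 0.0123,"dy": -0.0553,"dz": 0,"roll": 0}
    - {"jaw": 1,"dx": 0,"dy": 0,"dz": -0.05,"roll": 0}
    - {"jaw": 1,"dx": 0,"dy": 0,"dz": -0.05,"roll": 0}
    - {"jaw": 1,"dx": 0,"dy": 0,"dz": -0.05,"roll": 0}
    - {"jaw": 1,"dx": 0,"dy": 0,"dz": 0,"roll": 0}

```text
t: 2.6
eef_pos: [0.485, -0.3187, 0.0729]
ee_rot: [3.134, 0.004, -1.361]
force: [1.2, -0.1, 1.9]
width: 0.0877
gripper_force: 0.0
```

servo_tool:
  moves:
    - {"jaw": 1,"dx": 0,"dy": -0.002,"dz": -0.034,"roll": 0}
    - {"jaw": 1,"dx": 0,"dy": 0,"dz": -0.032,"roll": 0}
    - {"jaw": 1,"dx": 0,"dy": 0,"dz": 0,"roll": 0}
    - {"jaw": 1,"dx": 0,"dy": 0,"dz": 0,"roll": 0}
    - {"jaw": 0.1,"dx": 0,"dy": 0,"dz": 0,"roll": 0}
    - {"jaw": 0.1,"dx": 0,"dy": 0,"dz": 0,"roll": 0}
    - {"jaw": 0.1,"dx": 0,"dy": 0,"dz": 0,"roll": 0}
    - {"jaw": 0.1,"dx": 0,"dy": 0,"dz": 0,"roll": 0}
    - {"jaw": 0.1,"dx": 0,"dy": 0,"dz": 0,"roll": 0}
    - {"jaw": 0.1,"dx": 0,"dy": 0,"dz": 0,"roll": 0}

```text
t: 3.85
eef_pos: [0.4881, -0.3216, 0.0105]
ee_rot: [3.141, 0.0, -1.36]
force: [0.0, -0.1, -0.3]
width: 0.0333
gripper_force: 0.0
```

servo_tool:
  moves:
    - {"jaw": 0.1,"dx": 0,"dy": 0,"dz": 0,"roll": 0}
    - {"jaw": 0.1,"dx": 0,"dy": 0,"dz": 0,"roll": 0}
    - {"jaw": 0.1,"dx": 0,"dy": 0,"dz": 0,"roll": 0}
    - {"jaw": 0.1,"dx": 0,"dy": 0,"dz": 0,"roll": 0}
    - {"jaw": 0.1,"dx": 0,"dy": 0,"dz": 0.02,"roll": 0}
    - {"jaw": 0.1,"dx": 0,"dy": 0,"dz": 0.04,"roll": 0}
    - {"jaw": 0.1,"dx": 0,"dy": 0,"dz": 0.04,"roll": 0}
    - {"jaw": 0.1,"dx": 0,"dy": 0,"dz": 0.04,"roll": 0}
    - {"jaw": 0.1,"dx": 0,"dy": 0,"dz": 0.04,"roll": 0}
    - {"jaw": 0.1,"dx": 0,"dy": 0,"dz": 0,"roll": 0}

```text
t: 5.1
eef_pos: [0.4899, -0.3224, 0.1943]
ee_rot: [-3.136, -0.004, -1.359]
force: [-0.3, -0.1, -1.4]
width: 0.0195
gripper_force: 3.0
```

```bash
cat >> h.py <<'E'
def look(name,X,h=30,s=10):
    ims=[]
    for n in("scene","top"):
        p,d=grab_frame(n);np.savez(f"{name}_{n}.npz",p=p,d=d);ims.append(crop(n,p,X,h,s))
    cv2.imwrite(f"pics/{name}.png",np.hstack(ims))
E
python3 - <<'E'
from h import *
s=get_state();X=s["eef_pos"];print(X,s["width"],s["gripper_force"])
look("a1",X-[0,0,.02],32,6)
E
```

```text
[ 0.48992334 -0.32238577  0.19429354] 0.01951527371318497 2.9995185881853104
scene crop origin 74 132 scale 6
top crop origin 348 145 scale 6
```

View pics/a1.png

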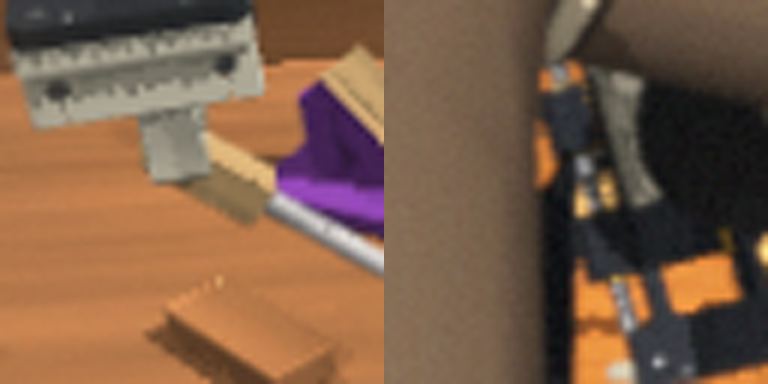

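The scene crop shows the gauge has partly pivoted tip-down in the light grip, with the probe running from (270,200) to (380,265). I'll measure that tilt.

```bash
cat >> h.py <<'E'
def steel(n,p,d,c,h=.13,zlo=.03):
    C=cloud(n,d);hsv=cv2.cvtColor(p,cv2.COLOR_RGB2HSV).astype(int)
    m=(np.linalg.norm(C-c,axis=2)<h)&(d>0)&(hsv[...,1]<70)&(hsv[...,2]>90)&(C[...,2]>zlo)
    return C[m],np.argwhere(m)
def tilt(P):
    l=cv2.fitLine(np.float32(P),cv2.DIST_HUBER,0,.01,.01).ravel();a=l[:3]*np.sign(l[2]);s=(P-l[3:])@a
    print(len(P),"elev",np.degrees(np.arcsin(a[2])).round(1),"yaw",np.degrees(np.arctan2(a[1],a[0])).round(1),"ends",(l[3:]+s.min()*a).round(4),(l[3:]+s.max()*a).round(4))
E
python3 - <<'E'
from h import *
for n in ("scene",):
  for k in (0,1):
    if k==0: f=np.load("a1_scene.npz");p,d=f["p"],f["d"]
    else: p,d=grab_frame(n)
    e=get_state()["eef_pos"];P,_=steel(n,p,d,e-[0.02,-.09,.05],.07)
    tilt(P)
E
```

```text
82 elev 45.2 yaw -77.4 ends [ 0.4783 -0.2521  0.126 ] [ 0.4873 -0.2922  0.1673]
85 elev 44.2 yaw -76.1 ends [ 0.4753 -0.2501  0.1216] [ 0.4857 -0.2923  0.1638]
```

servo_tool:
  moves:
    - {"jaw": 0.1,"dx": 0.005,"dy": 0.0144,"dz": 0,"roll": -2}
    - {"jaw": 0.1,"dx": 0.009,"dy": 0.03,"dz": 0,"roll": -3}
    - {"jaw": 0.1,"dx": 0.009,"dy": 0.032,"dz": 0,"roll": -3}
    - {"jaw": 0.1,"dx": 0.009,"dy": 0.032,"dz": 0,"roll": -3}
    - {"jaw": 0.1,"dx": 0.009,"dy": 0.032,"dz": 0,"roll": -3}
    - {"jaw": 0.1,"dx": 0.009,"dy": 0.032,"dz": 0,"roll": -3}
    - {"jaw": 0.1,"dx": 0.009,"dy": 0.032,"dz": 0,"roll": -3}
    - {"jaw": 0.1,"dx": 0.009,"dy": 0.032,"dz": 0,"roll": -3}
    - {"jaw": 0.1,"dx": 0.0064,"dy": 0.019,"dz": 0,"roll": -3}
    - {"jaw": 0.1,"dx": 0,"dy": 0,"dz": 0,"roll": 0}

```text
t: 6.5
eef_pos: [0.5621, -0.0652, 0.189]
ee_rot: [3.139, -0.001, -1.812]
force: [-0.7, -0.1, -1.6]
width: 0.0197
gripper_force: 3.0
```

```bash
python3 - <<'E'
from h import *
p,d=grab_frame("scene");s=get_state();e=s["eef_pos"];print(e,s["ee_rot"],s["width"])
P,_=steel("scene",p,d,e-[-.012,-.05,.05],.06,.075);tilt(P)
E
```

```text
[ 0.56189688 -0.0658893   0.1891384 ] [ 3.13917473e+00 -1.00529177e-03 -1.81178494e+00] 0.020114402613848704
106 elev 47.5 yaw -105.2 ends [0.5825 0.0015 0.1166] [ 0.571  -0.041   0.1647]
```

servo_tool:
  moves:
    - {"jaw": 0.1,"dx": 0.002,"dy": 0.003,"dz": -0.01,"roll": 0}
    - {"jaw": 0.1,"dx": 0,"dy": 0,"dz": -0.02,"roll": 0}
    - {"jaw": 0.1,"dx": 0,"dy": 0,"dz": -0.02,"roll": 0}
    - {"jaw": 0.1,"dx": 0,"dy": 0,"dz": -0.015,"roll": 0}
    - {"jaw": 0.1,"dx": 0,"dy": 0,"dz": -0.006,"roll": 0}
    - {"jaw": 0.1,"dx": 0,"dy": 0,"dz": -0.003,"roll": 0}
    - {"jaw": 0.1,"dx": 0,"dy": 0,"dz": -0.003,"roll": 0}
    - {"jaw": 0.1,"dx": 0,"dy": 0,"dz": 0,"roll": 0}
    - {"jaw": 0.1,"dx": 0,"dy": 0,"dz": 0,"roll": 0}
    - {"jaw": 0.1,"dx": 0,"dy": 0,"dz": 0,"roll": 0}

```text
t: 7.8
eef_pos: [0.5647, -0.0632, 0.1139]
ee_rot: [-3.141, 0.0, -1.814]
force: [-0.3, 0.4, -1.1]
width: 0.0199
gripper_force: 3.0
```

```bash
python3 - <<'E'
from h import *
s=get_state();e=s["eef_pos"];print(e,s["force"],s["width"])
look("b1",e+[.01,.03,-.03],32,6)
f=np.load("b1_scene.npz")
P,_=steel("scene",f["p"],f["d"],e-[-.012,-.05,.04],.06,.02);tilt(P)
E
```

```text
[ 0.56470022 -0.06318906  0.11386971] [-0.31106991  0.36549492 -1.07552643] 0.019870517884906513
scene crop origin 200 177 scale 6
top crop origin 247 125 scale 6
106 elev 47.0 yaw -100.9 ends [0.5839 0.0074 0.0374] [ 0.5712 -0.0583  0.1091]
```

View pics/b1.png

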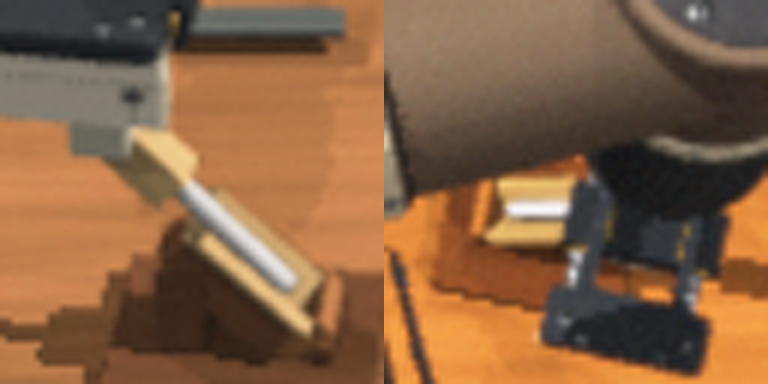

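The crop shows the probe centred in the V and just short of the stop, with its tip at about (295,280) and the stop at (325,310). I'll lower it a little more and let go.

servo_tool:
  moves:
    - {"jaw": 0.1,"dx": 0,"dy": 0.001,"dz": -0.003,"roll": 0}
    - {"jaw": 0.1,"dx": 0,"dy": 0.001,"dz": -0.002,"roll": 0}
    - {"jaw": 0.1,"dx": 0,"dy": 0,"dz": -0.002,"roll": 0}
    - {"jaw": 0.1,"dx": 0,"dy": 0,"dz": 0,"roll": 0}
    - {"jaw": 0.35,"dx": 0,"dy": 0,"dz": 0,"roll": 0}
    - {"jaw": 0.4,"dx": 0,"dy": 0,"dz": 0,"roll": 0}
    - {"jaw": 0.4,"dx": 0,"dy": 0,"dz": 0,"roll": 0}
    - {"jaw": 0.4,"dx": 0,"dy": 0,"dz": 0,"roll": 0}
    - {"jaw": 0.4,"dx": 0,"dy": 0,"dz": 0,"roll": 0}
    - {"jaw": 0.4,"dx": 0,"dy": 0,"dz": 0,"roll": 0}

```text
t: 9.15
eef_pos: [0.5645, -0.0612, 0.1066]
ee_rot: [3.142, -0.0, -1.814]
force: [-0.4, 1.0, 0.0]
width: 0.0353
gripper_force: 0.0
```

```bash
python3 - <<'E'
from h import *
s=get_state();e=s["eef_pos"];print(e,s["force"],s["width"])
look("b2",e+[.01,.03,-.03],32,6)
f=np.load("b2_scene.npz")
P,_=steel("scene",f["p"],f["d"],e-[-.012,-.05,.04],.06,.02);tilt(P)
E
```

```text
[ 0.5645244  -0.06124985  0.10655577] [-0.44941063  1.00510295  0.0463214 ] 0.03526395793241796
scene crop origin 201 179 scale 6
top crop origin 246 126 scale 6
84 elev 44.4 yaw -102.0 ends [0.5859 0.0109 0.0329] [ 0.5764 -0.0334  0.0772]
```

View pics/b2.png

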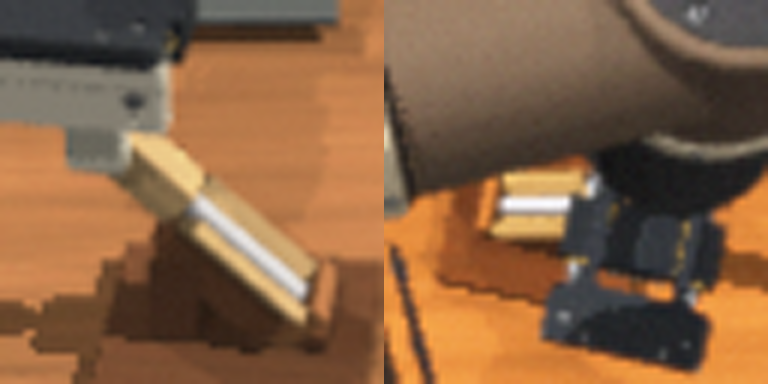

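The gauge now lies in the V on the stop with the fingers open. I'll regrip it at the handle end.

servo_tool:
  moves:
    - {"jaw": 0.4,"dx": 0,"dy": -0.004,"dz": -0.004,"roll": 0}
    - {"jaw": 0.4,"dx": 0,"dy": -0.003,"dz": -0.004,"roll": 0}
    - {"jaw": 0.4,"dx": 0,"dy": 0,"dz": 0,"roll": 0}
    - {"jaw": 0.4,"dx": 0,"dy": 0,"dz": 0,"roll": 0}
    - {"jaw": 0.1,"dx": 0,"dy": 0,"dz": 0,"roll": 0}
    - {"jaw": 0.1,"dx": 0,"dy": 0,"dz": 0,"roll": 0}
    - {"jaw": 0.1,"dx": 0,"dy": 0,"dz": 0,"roll": 0}
    - {"jaw": 0.1,"dx": 0,"dy": 0,"dz": 0,"roll": 0}
    - {"jaw": 0.1,"dx": 0,"dy": 0,"dz": 0,"roll": 0}
    - {"jaw": 0.1,"dx": 0,"dy": 0,"dz": 0,"roll": 0}
  newtons: 3

```text
t: 10.5
eef_pos: [0.5645, -0.0682, 0.0986]
ee_rot: [-3.142, 0.0, -1.814]
force: [-0.6, 0.3, 1.2]
width: 0.0198
gripper_force: 3.0
```

servo_tool:
  moves:
    - {"jaw": 0.1,"dx": 0.0017,"dy": 0.0069,"dz": 0.0067,"roll": 0}
    - {"jaw": 0.1,"dx": 0.0018,"dy": 0.0074,"dz": 0.006,"roll": 0}
    - {"jaw": 0.1,"dx": 0.0019,"dy": 0.0079,"dz": 0.0054,"roll": 0}
    - {"jaw": 0.1,"dx": 0.002,"dy": 0.0083,"dz": 0.0046,"roll": 0}
    - {"jaw": 0.1,"dx": 0.0021,"dy": 0.0086,"dz": 0.0038,"roll": 0}
    - {"jaw": 0.1,"dx": 0.0021,"dy": 0.0088,"dz": 0.003,"roll": 0}
    - {"jaw": 0.1,"dx": 0.0022,"dy": 0.0091,"dz": 0.0021,"roll": 0}
    - {"jaw": 0.1,"dx": 0.0022,"dy": 0.0092,"dz": 0.0014,"roll": 0}
    - {"jaw": 0.1,"dx": 0.0023,"dy": 0.0093,"dz": 0.0005,"roll": 0}
    - {"jaw": 0.1,"dx": 0,"dy": 0,"dz": 0,"roll": 0}

```text
t: 11.75
eef_pos: [0.5828, 0.008, 0.1317]
ee_rot: [3.141, 0.0, -1.813]
force: [0.5, -0.8, 0.1]
width: 0.0196
gripper_force: 3.0
```

```bash
python3 - <<'E'
from h import *
s=get_state();e=s["eef_pos"];print(e,s["force"],s["width"])
p,d=grab_frame("scene");np.savez("c_scene.npz",p=p,d=d)
P,_=steel("scene",p,d,e-[0,0,.06],.05,.02);tilt(P)
cv2.imwrite("pics/c2.png",crop("scene",p,e-[0,0,.03],32,8))
E
```

```text
[0.58283148 0.00803305 0.13168454] [ 0.52822832 -0.76317004  0.05192602] 0.019614952873217004
78 elev 87.1 yaw 45.3 ends [0.5854 0.0069 0.0298] [0.5875 0.0091 0.091 ]
scene crop origin 218 172 scale 8
```

View pics/c2.png

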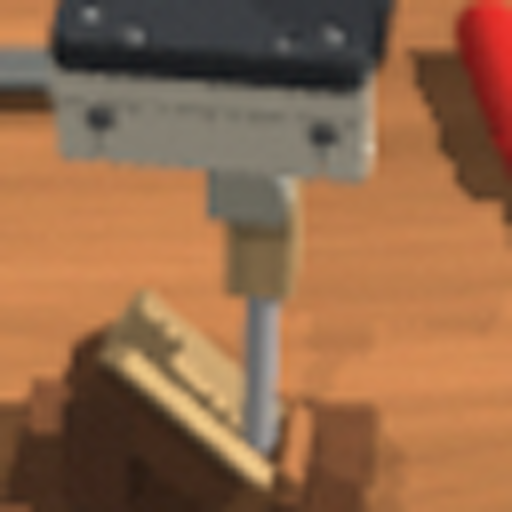

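It stands upright in the grip. I'll lift it and carry it to the hole.

servo_tool:
  moves:
    - {"jaw": 0.1,"dx": 0,"dy": 0,"dz": 0,"roll": 0}
    - {"jaw": 0.1,"dx": 0,"dy": 0,"dz": 0.005,"roll": 0}
    - {"jaw": 0.1,"dx": 0,"dy": 0,"dz": 0.015,"roll": 0}
    - {"jaw": 0.1,"dx": 0,"dy": 0,"dz": 0.025,"roll": 0}
    - {"jaw": 0.1,"dx": 0,"dy": 0,"dz": 0.025,"roll": 0}
    - {"jaw": 0.1,"dx": 0,"dy": 0,"dz": 0.02,"roll": 0}
    - {"jaw": 0.1,"dx": 0.002,"dy": 0.012,"dz": 0,"roll": 0}
    - {"jaw": 0.1,"dx": 0.003,"dy": 0.024,"dz": 0,"roll": 0}
    - {"jaw": 0.1,"dx": 0.004,"dy": 0.03,"dz": 0,"roll": 0}
    - {"jaw": 0.1,"dx": 0.004,"dy": 0.034,"dz": 0,"roll": 0}
  newtons: 6

```text
t: 13.05
eef_pos: [0.5956, 0.1084, 0.2217]
ee_rot: [3.141, -0.0, -1.814]
force: [0.3, -0.2, -0.5]
width: 0.0199
gripper_force: 6.0
```

servo_tool:
  moves:
    - {"jaw": 0.1,"dx": 0.005,"dy": 0.036,"dz": 0,"roll": 0}
    - {"jaw": 0.1,"dx": 0.005,"dy": 0.036,"dz": 0,"roll": 0}
    - {"jaw": 0.1,"dx": 0.005,"dy": 0.036,"dz": 0,"roll": 0}
    - {"jaw": 0.1,"dx": 0.004,"dy": 0.034,"dz": 0,"roll": 0}
    - {"jaw": 0.004,"dx": 0.004,"dy": 0.028,"dz": 0,"roll": 0}
    - {"jaw": 0.1,"dx": 0.003,"dy": 0.02,"dz": 0,"roll": 0}
    - {"jaw": 0.1,"dx": 0.0015,"dy": 0.01,"dz": 0,"roll": 0}
    - {"jaw": 0.1,"dx": 0,"dy": 0,"dz": 0,"roll": 0}
    - {"jaw": 0.1,"dx": 0,"dy": 0,"dz": 0,"roll": 0}
    - {"jaw": 0.1,"dx": 0,"dy": 0,"dz": 0,"roll": 0}

```text
t: 14.3
eef_pos: [0.6234, 0.3065, 0.2224]
ee_rot: [-3.141, 0.0, -1.814]
force: [-0.6, 0.1, -0.4]
width: 0.0198
gripper_force: 6.0
```

```bash
python3 - <<'E'
from h import *
s=get_state();e=s["eef_pos"];print(e,s["force"],s["width"])
H=np.array([.6233,.308,.072])
look("d1",H+[0,0,.04],32,6)
f=np.load("d1_scene.npz");P,_=steel("scene",f["p"],f["d"],e-[0,0,.06],.05,.085);tilt(P)
# image-plane axis of probe in scene vs predicted vertical axis
C,px=steel("scene",f["p"],f["d"],e-[0,0,.06],.05,.085)
l=cv2.fitLine(np.float32(px[:,::-1]),cv2.DIST_HUBER,0,.01,.01).ravel()
print("img line",l.round(3),"rows",px[:,0].min(),px[:,0].max())
q=proj("scene",[e+[0,0,-.1],e+[0,0,-.05],H]);print("pred vertical line",q.round(2), "px at same rows on fit",[(l[2]+(r-l[3])*l[0]/l[1]).round(2) for r in q[:2,1]])
E
```

```text
[0.6234054  0.30646389 0.22238911] [-0.55938751  0.05688338 -0.36454447] 0.01980260708395568
scene crop origin 348 170 scale 6
top crop origin 138 111 scale 6
79 elev 89.6 yaw 101.7 ends [0.6268 0.3041 0.1235] [0.6267 0.3045 0.1819]
img line [ 2.45000e-01 -9.69000e-01  3.82634e+02  1.89287e+02] rows 179 200
pred vertical line [[380.34 199.24]
 [384.59 181.47]
 [376.85 215.97]] px at same rows on fit [np.float64(380.12), np.float64(384.61)]
```

View pics/d1.png

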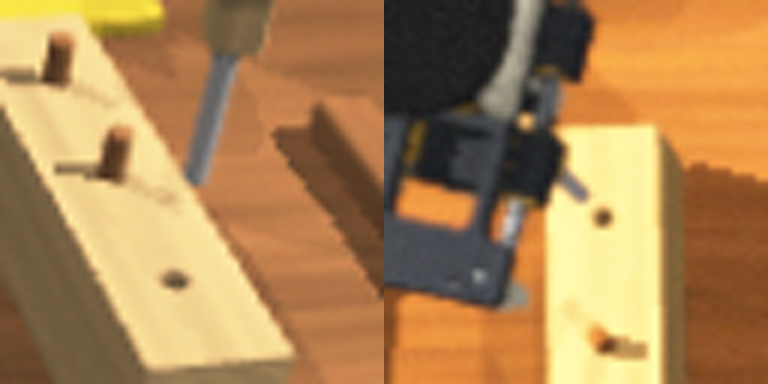

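The crops show the probe almost vertical above the hole, with the scene tip at about (195,183) and the hole at (175,280). I'll check x using the top view's tip at crop (585,198).

```bash
python3 - <<'E'
from h import *
e=get_state()["eef_pos"]
print("tip from top", atz("top",[[138+201/6-.5,111+200/6-.5]],.119).round(4), "hole here", atz("top",[[138+(602-384)/6-.5,111+217/6-.5]],.072).round(4))
print("pred tip px(crop)",[(q-[138,111]+.5)*6+[384,0] for q in proj("top",[e+[0,0,-.103],e+[0,0,-.06]])])
E
```

```text
tip from top [[0.62   0.3061 0.119 ]] hole here [[0.6228 0.3082 0.072 ]]
pred tip px(crop) [array([583.78954157, 193.52214964]), array([563.07927329, 171.73796749])]
```

servo_tool:
  moves:
    - {"jaw": 0.1,"dx": 0,"dy": 0.0012,"dz": -0.01,"roll": 0}
    - {"jaw": 0.1,"dx": 0,"dy": 0,"dz": -0.014,"roll": 0}
    - {"jaw": 0.1,"dx": 0,"dy": 0,"dz": -0.01,"roll": 0}
    - {"jaw": 0.1,"dx": 0,"dy": 0,"dz": -0.006,"roll": 0}
    - {"jaw": 0.1,"dx": 0,"dy": 0,"dz": -0.003,"roll": 0}
    - {"jaw": 0.1,"dx": 0,"dy": 0,"dz": -0.003,"roll": 0}
    - {"jaw": 0.1,"dx": 0,"dy": 0,"dz": -0.002,"roll": 0}
    - {"jaw": 0.1,"dx": 0,"dy": 0,"dz": -0.002,"roll": 0}
    - {"jaw": 0.1,"dx": 0,"dy": 0,"dz": 0,"roll": 0}
    - {"jaw": 0.1,"dx": 0,"dy": 0,"dz": 0,"roll": 0}
  newtons: 6

```text
t: 15.65
eef_pos: [0.6234, 0.3084, 0.1722]
ee_rot: [-3.141, 0.0, -1.814]
force: [0.8, -0.2, -1.3]
width: 0.0198
gripper_force: 6.0
```

servo_tool:
  moves:
    - {"jaw": 0.1,"dx": 0,"dy": 0,"dz": -0.001,"roll": 0}
    - {"jaw": 0.1,"dx": 0,"dy": 0,"dz": -0.001,"roll": 0}
    - {"jaw": 0.1,"dx": 0,"dy": 0,"dz": -0.001,"roll": 0}
    - {"jaw": 0.1,"dx": 0,"dy": 0,"dz": -0.001,"roll": 0}
    - {"jaw": 0.1,"dx": 0,"dy": 0,"dz": -0.001,"roll": 0}
    - {"jaw": 0.1,"dx": 0,"dy": 0,"dz": -0.001,"roll": 0}
    - {"jaw": 0.1,"dx": 0,"dy": 0,"dz": -0.001,"roll": 0}
    - {"jaw": 0.1,"dx": 0,"dy": 0,"dz": -0.001,"roll": 0}
    - {"jaw": 0.1,"dx": 0,"dy": 0,"dz": 0,"roll": 0}
    - {"jaw": 0.1,"dx": 0,"dy": 0,"dz": 0,"roll": 0}

```text
t: 16.9
eef_pos: [0.6233, 0.3085, 0.1639]
ee_rot: [3.141, -0.0, -1.814]
force: [0.7, 0.3, -0.4]
width: 0.0201
gripper_force: 6.0
```

```bash
python3 - <<'E'
from h import *
s=get_state();e=s["eef_pos"];print(e,s["force"],s["moment"],s["width"])
H=np.array([.6233,.308,.072])
look("e1",H+[0,0,.02],32,6)
f=np.load("e1_scene.npz");P,_=steel("scene",f["p"],f["d"],e-[0,0,.06],.05,.076);tilt(P)
E
```

```text
[0.6232592  0.3084569  0.16391869] [ 0.7244979   0.28203893 -0.41798347] [-0.09978945 -0.57307043 -0.00664336] 0.020100568258254015
scene crop origin 346 177 scale 6
top crop origin 140 112 scale 6
58 elev 87.7 yaw 59.9 ends [0.627  0.3046 0.0764] [0.6279 0.3063 0.1254]
```

View pics/e1.png

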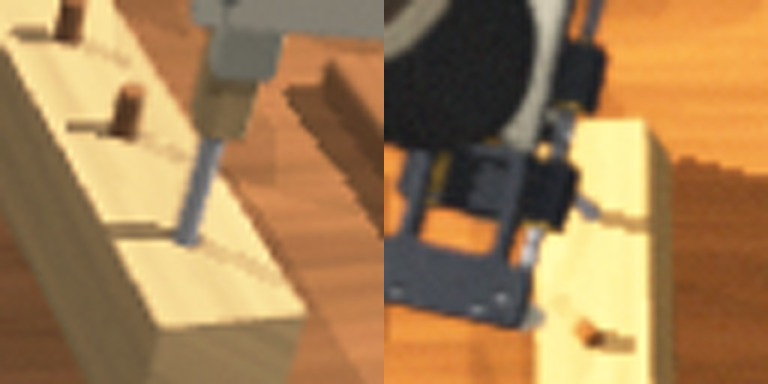

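The probe enters exactly at the hole, at (186,240), and the shoulder height shows the tip is about 10 mm in. I'll keep pushing gently.

servo_tool:
  moves:
    - {"jaw": 0.1,"dx": 0,"dy": 0,"dz": -0.003,"roll": 0}
    - {"jaw": 0.1,"dx": 0,"dy": 0,"dz": -0.003,"roll": 0}
    - {"jaw": 0.1,"dx": 0,"dy": 0,"dz": -0.003,"roll": 0}
    - {"jaw": 0.1,"dx": 0,"dy": 0,"dz": -0.003,"roll": 0}
    - {"jaw": 0.1,"dx": 0,"dy": 0,"dz": -0.003,"roll": 0}
    - {"jaw": 0.1,"dx": 0,"dy": 0,"dz": -0.003,"roll": 0}
    - {"jaw": 0.1,"dx": 0,"dy": 0,"dz": -0.003,"roll": 0}
    - {"jaw": 0.1,"dx": 0,"dy": 0,"dz": -0.003,"roll": 0}
    - {"jaw": 0.1,"dx": 0,"dy": 0,"dz": -0.003,"roll": 0}
    - {"jaw": 0.1,"dx": 0,"dy": 0,"dz": 0,"roll": 0}

```text
t: 18.25
eef_pos: [0.6232, 0.3084, 0.1366]
ee_rot: [3.141, -0.0, -1.814]
force: [1.0, -1.0, -2.0]
width: 0.02
gripper_force: 6.0
```

servo_tool:
  moves:
    - {"jaw": 0.1,"dx": 0,"dy": 0,"dz": -0.003,"roll": 0}
    - {"jaw": 0.1,"dx": 0,"dy": 0,"dz": -0.003,"roll": 0}
    - {"jaw": 0.1,"dx": 0,"dy": 0,"dz": -0.003,"roll": 0}
    - {"jaw": 0.1,"dx": 0,"dy": 0,"dz": -0.003,"roll": 0}
    - {"jaw": 0.1,"dx": 0,"dy": 0,"dz": -0.003,"roll": 0}
    - {"jaw": 0.1,"dx": 0,"dy": 0,"dz": -0.003,"roll": 0}
    - {"jaw": 0.1,"dx": 0,"dy": 0,"dz": -0.003,"roll": 0}
    - {"jaw": 0.1,"dx": 0,"dy": 0,"dz": -0.001,"roll": 0}
    - {"jaw": 0.1,"dx": 0,"dy": 0,"dz": -0.001,"roll": 0}
    - {"jaw": 0.1,"dx": 0,"dy": 0,"dz": 0,"roll": 0}

```text
t: 19.5
eef_pos: [0.6235, 0.3083, 0.1143]
ee_rot: [-3.141, 0.0, -1.814]
force: [1.9, -3.5, 4.8]
width: 0.02
gripper_force: 6.0
```

```bash
cat >> h.py <<'E'
def gap(tag):
    s=get_state();e=s["eef_pos"];print(e.round(4),s["force"].round(1),s["width"].round(4))
    p,d=grab_frame("scene");np.savez(tag+".npz",p=p,d=d);P,px=steel("scene",p,d,np.array([.6233,.308,.09]),.03,.074);print("steel px",len(P),P[:,2].max() if len(P) else 0)
E
python3 -c "
from h import *
gap('g1')"
```

```text
Traceback (most recent call last):
  File "h.py", line 32, in gap
    s=get_state();e=s["eef_pos"];print(e.round(4),s["force"].round(1),s["width"].round(4))
                                                                      ^^^^^^^^^^^^^^^^
AttributeError: 'float' object has no attribute 'round'
```

```bash
sed -i 's/,s\["width"\].round(4))/,s["width"])/' h.py; python3 -c "
from h import *
gap('g1')
p=np.load('g1.npz')['p'];cv2.imwrite('pics/g1.png',crop('scene',p,[.6233,.308,.09],22,12))"
```

```text
[0.6235 0.3083 0.1143] [ 1.9 -3.5  4.8] 0.02002249407985123
steel px 0 0
scene crop origin 356 188 scale 12
```

View pics/g1.png

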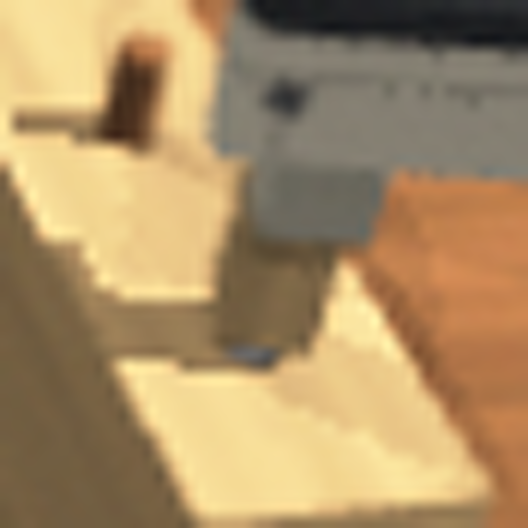

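A 1-pixel sliver of steel is left at (250,355), a gap of about 3 mm, with a slight side load. Letting go should release that load, so I'll open and look again.

servo_tool:
  moves:
    - {"jaw": 0.3,"dx": 0,"dy": 0,"dz": 0,"roll": 0}
    - {"jaw": 0.35,"dx": 0,"dy": 0,"dz": 0,"roll": 0}
    - {"jaw": 0.4,"dx": 0,"dy": 0,"dz": 0,"roll": 0}
    - {"jaw": 0.4,"dx": 0,"dy": 0,"dz": 0,"roll": 0}
    - {"jaw": 0.4,"dx": 0,"dy": 0,"dz": 0.02,"roll": 0}
    - {"jaw": 0.4,"dx": 0,"dy": 0,"dz": 0.04,"roll": 0}
    - {"jaw": 0.4,"dx": 0,"dy": 0,"dz": 0.04,"roll": 0}
    - {"jaw": 0.4,"dx": 0,"dy": 0,"dz": 0,"roll": 0}
    - {"jaw": 0.4,"dx": 0,"dy": 0,"dz": 0,"roll": 0}
    - {"jaw": 0.4,"dx": 0,"dy": 0,"dz": 0,"roll": 0}

```text
t: 20.8
eef_pos: [0.6228, 0.3082, 0.2127]
ee_rot: [3.14, -0.002, -1.814]
force: [0.2, -0.0, -0.7]
width: 0.0348
gripper_force: 0.0
```

```bash
python3 - <<'E'
from h import *
gap('g2')
f=np.load('g2.npz');p,d=f['p'],f['d'];C=cloud("scene",d)
m=(abs(C[...,0]-.6233)<.025)&(abs(C[...,1]-.308)<.025)&(C[...,2]>.08)&(C[...,2]<.14)
t=C[m&(C[...,2]>np.percentile(C[m][:,2],99)-.004)]
print("top face",len(t),t.mean(0).round(4),"pred px of home corners");
T=np.array([.6233,.308,.122]);print(proj("scene",[T,T-[0,0,.05]]))
# tilt from the image: top-face height profile
print(np.percentile(C[m][:,2],[50,90,95,99]).round(4))
cv2.imwrite('pics/g2.png',crop('scene',p,[.6233,.308,.09],22,12))
E
```

```text
[0.6228 0.3082 0.2127] [ 0.2 -0.  -0.7] 0.03482660117031668
steel px 0 0
top face 49 [0.625  0.3056 0.1224] pred px of home corners
[[380.9082148  199.30240352]
 [376.84577289 215.97452798]]
[0.1082 0.1229 0.1232 0.1243]
scene crop origin 356 188 scale 12
```

View pics/g2.png

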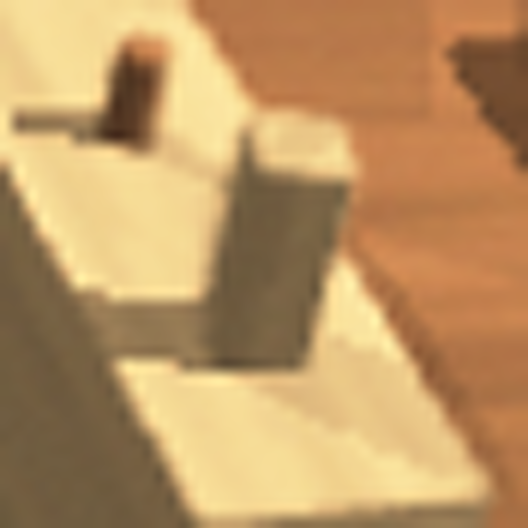

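The gauge has dropped home: no steel shows at the shoulder, and the top of the handle measures 0.1224 m against 0.122 m expected. I'm handing the job in.

```bash
python3 -c "
from station import *
print(job_done())"
```

```text
the job is handed in; nothing more can be done
None
```

The gauge was laid in the V-rest and let go, then regripped and seated flush in the open rail hole, and the job is handed in at about 21 s with the glue bottle untouched (no verdict was returned). I viewed 11 pictures, one over your limit of 10.

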